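# Pull the tongs from under the riser and lock them in their dock

## Robot

A 6-joint arm with a two-finger parallel gripper is mounted at the origin on a cart in front of the work surface, level with it; the furniture and walls round the work are solid. World frame = base frame: x ahead of the robot, y to its left, z up, the work surface at z = 0. Lengths are in mm, angles in rad, forces in N, time in s.
With the tool pointing down it reaches from about 400 to 925 mm from the base axis. Payload 3.4 kg.
Tool frame: the origin (TCP) lies midway between the tips of the shut fingers; the grasp point (between the pads) lies robot.grasp_offset behind it (robot.grasp_offset is the distance from the TCP to the grasp point, in mm); z points along the fingers, y is the line along which they close (so a half turn about z gives the same grasp; the last joint's range is limited). The gripper opens to 85 mm and grips with 20 to 120 N. Pads are 22 mm wide; open, the fingers measure 114 mm over their backs; the gripper's body (76 mm by 85 mm) begins 54 mm behind the grasp point. The pads swing forward as they close: fully open they stand 13 mm farther back than shut.
Start: joints at [-1.329, 0.307, 1.506, -0, 1.328, -0.073], TCP at [178.011, -546.757, 231.305] pointing down, gripper open.
Joint ranges: [-3.12, 3.12], [-1.05, 2.28], [0.14, 2.33], [-1.42, 4.57], [0.1, 2.73], [-2.68, 2.68]. Speed limits (rad/s): [2.57, 2.57, 3.14, 3.14, 3.14, 3.14].

## Interface

Orientations are given as a unit quaternion [w, x, y, z].
In Python, from workcell import sensors, optics, ticket, masks_of, robot gives the robot as it stands.
- The arm moves only by the tool move_arm, never from a script. Its argument "series" is a list of rows, each an object with "xyz": the shift along the tool's x, y, z in mm, a list of three; "yaw": the turn about the tool's z in rad. A call has 1 to 10 rows; each row shifts and turns the commanded pose from where the row before left it, along the tool's axes as they then stand; what a row does not reach is not made up. A row lasts 1/12 s, in which the tool goes at most 41.7 mm and 7.16 degrees, less where a joint would pass 70% of its speed; a pose out of reach is approached as far as the arm can. A call with a gripper value outside its range is refused whole. "hand" is the finger opening in mm, from 0 to 85.4, set as the call begins (left out, the last holds). The fingers move at their own pace and stop on an object; the grip force is fixed at half the most. Time passes only in rows, so rows that do not move let the fingers close. It gives the time, the measured TCP pose, the force, the opening and the grip force at its end, in the units of the state.
- sensors.sense(): the state, without advancing time (a new reading comes with each control period).
- optics.snapshot(name): name is "scene" or "top" or "wrist"; returns a dict with "color" (384x512x3 uint8, red, green, blue), "intrinsics" (3x3 intrinsics, pixels), "R" (3x3) and "t" (3): a world point X has camera coordinates R X + t; the wrist camera has in their place "T_tool_cam" (4x4, takes a point from camera to tool coordinates, whose origin is the TCP and whose axes are the flange's). Camera axes: x right, y down, z forward; pixel columns grow to the right and rows downward; lengths in mm; the calibration is good to about 2 mm. A picture is of the moment at which its call begins: read the wrist's pose just before it. There is no depth.
- ticket.job_done(): hands the job in; it is judged then, once.
Trained networks look in the newest picture that a camera, given by its name, has taken for a name from the list of things; names that differ only in an ending like _2 or _b are one class to them, and where a whole thing is asked for, a point or a joint stands for the part that bears it (a point fixed in the world has none). Each returns a list of dicts, best first, with "p" (0 to 1); they miss things now and then, are a little off and sometimes report something else, mostly with a low value. They report only what shows in the picture. A call takes as long as a camera call.
- masks_of(camera, query): "pixels" (384x512 bool, what is visible of it) and "extent" ([left, top, right, bottom] in pixels, round what is visible of it).
The state is a dict: "time_s": time; "joint_positions": joint angles; "dq": joint speeds; "effort": joint torques, N m; "ee_pos": TCP position; "tool_rot": TCP orientation; "wrist_force": force on the tool from outside, world axes, zero at the start; "moment": the same for the moment, N m; "width": finger opening in mm; "grasp_force": force on a finger pad.
Only numpy, scipy, OpenCV 4.12 (cv2) and the standard library are available. Lean on these libraries where they do the work, as an engineer would, in place of code of your own. Each camera call takes 0.05 s, during which the arm holds its last target. There are 200 camera calls.

## Task

The kitchen tongs have been shoved hinge end first under the low steel riser, and the salt shaker stands in the way before their tips. Draw them out past it and stow them lying flat in the roofed steel dock, tips first and fully home against the back stop; then turn the lock collar clockwise all the way to its locked mark, so that its keeper arm bars the way out behind the hinge end. Leave the sauce cup, timer, salt shaker and squeeze bottle standing where they are.

Things in the scene. Friction and masses are not known exactly. Their poses are not given: they have to be found in the camera images.
- tongs: Rigid steel tongs lying flat, 236 long, 20 high, 0.12 kg. Origin mid underside; +y points to the closed round hinge end (y = 118 mm), -y to the open tips (y = -118). Width over both arms (x): 46 mm from y = -93 to 65, narrowing to 20 to 28 mm from y = 80 to 118; 40 mm at the tips. At the start the hinge end is under the riser, 100 to 125 mm of the tip end sticks out in front.
- tongs_tip (a point): Point on the underside of the tongs at the tip end, y = -118 mm.
- tongs_hinge (a point): Point on the underside of the tongs at the hinge end, y = +118 mm.
- riser: Low riser of folded steel sheet, fixed to the bench, left or right of the dock. Origin on the bench 70 mm before its front edge; +x points into it. Plate x 70 to 215, y -100 to 100 mm, top 50 mm high; 4 mm side flanges down to the bench; open at front and back; 40 mm clear under the front lip.
- riser_edge (a point): Middle of the lower edge of the riser's front lip, 40 mm above the bench.
- dock: Steel tongs dock, fixed. Origin on the bench on its centre line, +x points in. Floor plate 4 mm thick, x -60 to 225, 72 wide. Channel from mouth x = 60 to back stop face x = 220 mm: 54 wide, 30 high inside, roof top 37 high. Flared guides x 40 to 62, 26 high, 78 apart in front. Before x = 40 the floor is open above and at the sides. Tongs home: hinge end at x = -16.
- dock_mouth (a point): Middle of the channel's mouth, on the floor (dock x = 60 mm).
- dock_stop (a point): Middle of the back stop's face, on the floor (dock x = 220 mm).
- lock_collar (a joint): Captive collar on the dock, upright axis at dock x -35, y -75 mm; 0 to 1.5 rad, clockwise from above. Near 0: open, keeper arm along dock -x. 1.5 (end stop): locked, arm and white pointer line along dock +y, at the short black mark on the plate; the arm then bars the way out, its face at dock x = -30 mm. Light friction (0.04 N m), stays put.
- collar_grip (a point): On the collar's axis at grip height, 44 mm above the bench; x axis along the keeper arm. Grip wing 42 mm long along x, 12 thick, 22 to 52 mm above the bench. Below it a knurled ring, 38 mm diameter, 4 to 22 mm high, and the keeper arm, 10 wide, 8 to 18 high, reaching 90 mm from the axis.
- sauce_cup: Bystander: small white sauce cup, 60 mm in diameter, 32 mm high, standing on the riser's plate. Origin in the middle of its underside.
- timer: Bystander: flat kitchen timer, 68 x 68 x 22 mm, lying on the bench to the right of the tongs. Origin in the middle of its underside.
- shaker: Bystander: steel salt shaker, 53 mm in diameter, 88 mm high, standing on the bench in the way in front of the tongs' tips. Origin in the middle of its underside.
- squeeze_bottle: Bystander: yellow squeeze bottle, 63 mm in diameter, 199 mm high, between riser and dock. Origin in the middle of its underside.

How it is judged (in metres and radians):
On the way, in this order (a step that is already met when the one before it is completed fails the run):
1. the tongs are out from under the riser (x of tongs_hinge in the frame of riser below 0.068 m), for 0.1 s.
2. the tongs lie fully home in the dock while the lock collar is still open (x of tongs_tip in the frame of dock above 0.208 m and y of tongs_tip in the frame of dock between -0.015 and 0.015 m and y of tongs_hinge in the frame of dock between -0.02 and 0.02 m and z of each of tongs_tip, tongs_hinge in the frame of dock below 0.012 m and value of joint lock_collar below 0.6 rad), for 0.1 s.
At the end, for the whole second after the job is handed in: The tongs lie flat in the dock (ends at most 12 mm above the bench), tips inward within 12 mm of the back stop, on the channel line (tips within 15 mm, hinge end within 20 mm), at rest; the collar is turned to its locked mark (1.5 rad, at least 1.38) (x of tongs_tip in the frame of dock above 0.208 m and y of tongs_tip in the frame of dock between -0.015 and 0.015 m and y of tongs_hinge in the frame of dock between -0.02 and 0.02 m and z of each of tongs_tip, tongs_hinge in the frame of dock below 0.012 m and value of joint lock_collar above 1.38 rad and linear speed of tongs below 0.01 m/s); the robot touches nothing.
It fails at once if the sauce cup is shifted by more than 20 mm or tipped over (distance of sauce_cup from where it was at the start of the episode above 0.02 m or angle between sauce_cup's own z axis and vertical above 0.4 rad).
It fails at once if the kitchen timer is shifted by more than 20 mm or tipped over (distance of timer from where it was at the start of the episode above 0.02 m or angle between timer's own z axis and vertical above 0.4 rad).
It fails at once if the salt shaker is shifted by more than 20 mm or tipped over (distance of shaker from where it was at the start of the episode above 0.02 m or angle between shaker's own z axis and vertical above 0.4 rad).
It fails at once if the squeeze bottle is shifted by more than 20 mm or tipped over (distance of squeeze_bottle from where it was at the start of the episode above 0.02 m or angle between squeeze_bottle's own z axis and vertical above 0.4 rad).
It also fails if it takes over 72 s, if anything falls off the work surface, if the arm or the gripper's body presses on something with over 40 N, if the wrist force passes 120 N, or if a joint passes its speed limit or range.

## Working session

There is one attempt and no reset: what is moved stays moved. The work goes in short steps, Python scripts to look and compute and a tool call to move; the robot and the scene stay as the last step left them, time stands still between calls to the robot, and variables do not carry over. Pictures are saved under pics/ and viewed, at most 10 in all, crops included, and the job is handed in when it is done.

Besides the shell and the picture viewer there is one more tool, called as a command line: name --argument value ..., lists and objects as JSON in quotes. move_arm: Moves the arm, as the interface text tells. Its arguments: {"type":"object","properties":{"series":{"type":"array","items":{"type":"object","properties":{"xyz":{"type":"array","items":{"type":"number"}},"yaw":{"type":"number"}}}},"hand":{"type":"number"}},"required":["series"]}

```bash
ls; mkdir -p pics; python3 - <<'E'
from workcell import sensors, optics, ticket, masks_of, robot
import cv2,numpy as np,json
s=sensors.sense();print(s, robot.grasp_offset)
for c in ("scene","top"):
    o=optics.snapshot(c);cv2.imwrite(f"pics/{c}0.png",o["color"][:,:,::-1])
    print(c,o["intrinsics"],o["R"],o["t"])
    for q in ["tongs","riser","dock","lock_collar","sauce_cup","timer","shaker","squeeze_bottle"]:
        for m in masks_of(c,q)[:1]: print(q,m["p"],m["extent"])
E
```

```text
pics
{'time_s': 0.0, 'joint_positions': array([-1.32947621e+00,  3.07571243e-01,  1.50769996e+00, -1.74412560e-05,
        1.32838999e+00, -7.34868466e-02]), 'dq': array([ 0.00015752,  0.00086373, -0.00182713,  0.00033842,  0.00042517,
        0.000363  ]), 'effort': array([-3.30450530e-03, -4.57559967e+01, -2.51920706e+01, -4.04827424e-04,
        1.32360309e-02,  3.05568085e-05]), 'ee_pos': array([ 177.84654276, -546.05767183,  230.37202366]), 'tool_rot': array([-1.02991912e-03,  9.87636770e-01,  1.56756311e-01, -9.51241763e-05]), 'wrist_force': array([-0.7216732 ,  0.01318746,  0.12831838]), 'moment': array([ 0.01212102,  0.01657536, -0.03793575]), 'grasp_force': 0.0, 'width': 85.34818021747371} 18.700000000000003
scene [[401.62389224   0.         250.61079334]
 [  0.         401.62389224 197.65511203]
 [  0.           0.           1.        ]] [[-0.61490853 -0.78854005 -0.00959644]
 [-0.40144685  0.32347862 -0.85685589]
 [ 0.67876943 -0.52303553 -0.51546668]] [274.68308185 285.35616645 823.34909568]
tongs 0.68 [263.5, 188.9, 300.6, 208.9]
riser 0.78 [229.3, 163.1, 299.8, 206.2]
dock 0.76 [141.1, 210.1, 237.1, 278.5]
lock_collar 0.66 [211.1, 236.8, 233.3, 275.3]
sauce_cup 0.51 [254.7, 161.1, 273.5, 176.2]
timer 0.36 [263.2, 191.0, 301.2, 207.1]
squeeze_bottle 0.89 [204.2, 152.4, 228.5, 210.9]
top [[349.54962278   0.         251.52021096]
 [  0.         349.54962278 194.34923286]
 [  0.           0.           1.        ]] [[-0.02366598 -0.99971059  0.00431854]
 [-0.99434393  0.02309112 -0.10366747]
 [ 0.10353775 -0.0067475  -0.99460264]] [ -67.84208572  526.20235361 1012.79650549]
tongs 0.74 [179.1, 223.6, 196.6, 257.9]
riser 0.92 [255.3, 129.9, 328.5, 182.1]
dock 0.98 [146.1, 144.4, 199.1, 260.3]
lock_collar 0.55 [176.5, 222.8, 196.1, 255.4]
sauce_cup 0.82 [285.9, 138.5, 303.3, 160.4]
timer 0.62 [329.7, 189.4, 357.2, 215.1]
shaker 0.91 [289.5, 244.1, 315.0, 268.9]
```

```bash
python3 - <<'E'
import cv2
a=cv2.imread("pics/top0.png")[110:290,110:370]
cv2.imwrite("pics/top0c.png",cv2.resize(a,None,fx=3,fy=3,interpolation=cv2.INTER_CUBIC))
a=cv2.imread("pics/scene0.png")[130:300,120:330]
cv2.imwrite("pics/scene0c.png",cv2.resize(a,None,fx=3.5,fy=3.5,interpolation=cv2.INTER_CUBIC))
E
```

```text
(no output)
```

View pics/top0c.png

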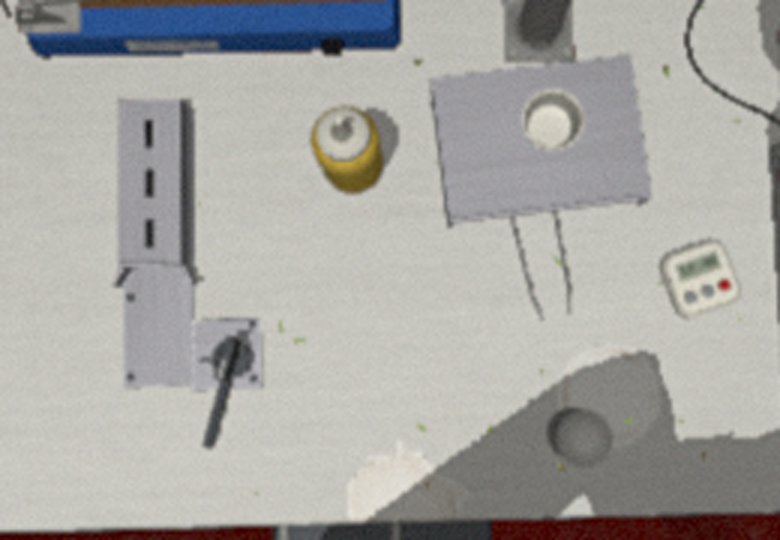

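View pics/scene0c.png

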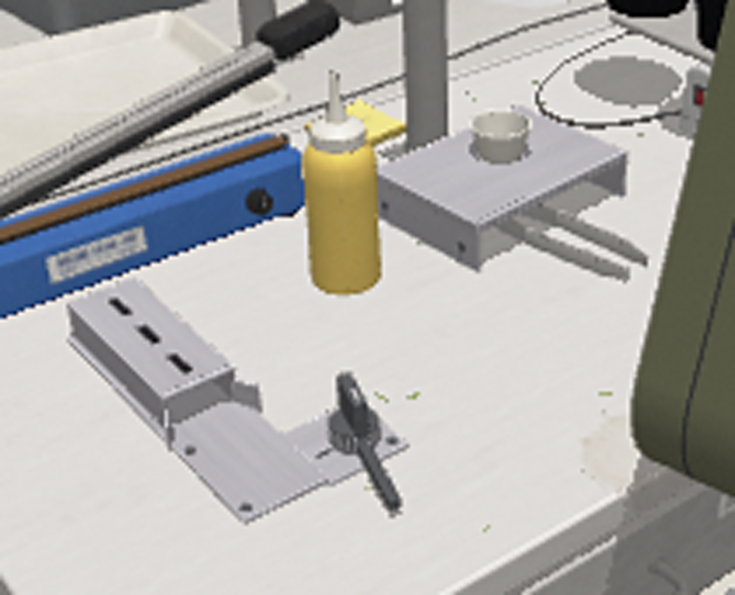

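The top view shows the dock at left opening toward the robot, with the collar arm nearly along dock -x. The riser is at right with the tong tips at about (290,216) and (300,214) full-frame px. The shaker is in shadow at (302,256) and the timer is at (343,202). The network's "tongs" box is actually the collar, so I'll use my own pixels for the tongs. They also need a half turn.

```bash
cat > h.py <<'E'
from workcell import sensors, optics, ticket, masks_of, robot
import cv2,numpy as np
from scipy.spatial.transform import Rotation as Ro
def cam(c):
    s=sensors.sense();o=optics.snapshot(c)
    if "R" in o: R,t=o["R"],o["t"]
    else:
        q=s["tool_rot"];Rt=Ro.from_quat([q[1],q[2],q[3],q[0]]).as_matrix()
        T=o["T_tool_cam"];Rw=Rt@T[:3,:3];p=Rt@T[:3,3]+s["ee_pos"];R=Rw.T;t=-R@p
    return o["color"],o["intrinsics"],np.array(R),np.array(t)
def w(c,px,z):
    _,K,R,t=c;d=R.T@np.linalg.inv(K)@[px[0],px[1],1];o=-R.T@t
    return (o+d*(z-o[2])/d[2])[:3]
def pr(c,X):
    _,K,R,t=c;p=K@(R@np.array(X,float)+t);return p[:2]/p[2]
def rect(m):
    cn=max(cv2.findContours(m.astype(np.uint8),0,2)[0],key=cv2.contourArea)
    return cv2.boxPoints(cv2.minAreaRect(cn))
E
python3 - <<'E'
from h import *
np.set_printoptions(precision=1,suppress=True)
c=cam("top")
for n,px,z in [("tipL",(290,216),20),("tipR",(300,214.3),20),("armL",(281,182.3),20),("armR",(295.3,180.7),20)]: print(n,w(c,px,z))
for q,z in [("riser",50),("dock",20),("sauce_cup",82),("timer",22),("shaker",88)]:
    m=masks_of("top",q)[0]["pixels"]; ys,xs=np.nonzero(m)
    print(q,w(c,(xs.mean(),ys.mean()),z)); print(np.array([w(c,p,z) for p in rect(m)]))
for n,px,z in [("dock bl",(110+125/3,110+387/3),4),("dock br",(110+194/3,110+385/3),4),("roof tl",(110+119/3,110+99/3),37),("roof tr",(110+182/3,110+99/3),37),("roof bl",(110+120/3,110+265/3),37),("roof br",(110+183/3,110+263/3),37),("riser fl",(110+449/3,110+226/3),45),("riser fr",(110+648/3,110+202/3),45),("collar",(110+234/3,110+350/3),52),("armtip",(110+209/3,110+446/3),18)]: print(n,w(c,px,z))
s=cam("scene");m=masks_of("scene","squeeze_bottle")[0]["extent"];print("bottle",w(s,((m[0]+m[2])/2,m[3]-3),0))
E
```

```text
tipL [ 457.7 -193.3   20. ]
tipR [ 462.1 -223.3   20. ]
armL [ 559.6 -169.8   20. ]
armR [ 563.5 -213.    20. ]
riser [ 629.9 -192.1   50. ]
[[ 696.4  -87.3   50. ]
 [ 717.7 -289.5   50. ]
 [ 569.1 -301.1   50. ]
 [ 548.6 -101.8   50. ]]
dock [520.7 175.2  20. ]
[[688.  238.8  20. ]
 [693.4 101.3  20. ]
 [344.1  82.6  20. ]
 [339.3 215.5  20. ]]
sauce_cup [ 645.1 -203.8   82. ]
[[ 673.2 -176.6   82. ]
 [ 672.  -234.    82. ]
 [ 616.6 -231.8   82. ]
 [ 617.9 -174.7   82. ]]
timer [ 493.7 -352.8   22. ]
[[ 516.6 -308.4   22. ]
 [ 537.9 -378.    22. ]
 [ 470.8 -396.5   22. ]
 [ 449.7 -327.4   22. ]]
shaker [ 345.9 -217.    88. ]
[[ 338.2 -176.4   88. ]
 [ 384.5 -201.8   88. ]
 [ 355.3 -257.    88. ]
 [ 309.3 -231.4   88. ]]
dock bl [399.2 222.4   4. ]
dock br [399.6 153.4   4. ]
roof tl [684.9 220.8  37. ]
roof tr [683.5 158.1  37. ]
roof bl [518.6 218.7  37. ]
roof br [519.2 157.   37. ]
riser fl [ 548.7 -104.6   45. ]
riser fr [ 567.9 -300.4   45. ]
collar [432.7 104.8  52. ]
armtip [340.  135.8  18. ]Traceback (most recent call last):
  File "<stdin>", line 9, in <module>
IndexError: list index out of range
```

move_arm --series '[{"xyz": [32,-16,0]},{"xyz": [32,-16,0]},{"xyz": [32,-16,0]},{"xyz": [32,-16,0]},{"xyz": [32,-16,0]},{"xyz": [32,-16,0]},{"xyz": [32,-16,0]},{"xyz": [32,-16,0]},{"xyz": [32,-16,0]},{"xyz": [32,-16,0]}]'

```text
validation failed for argument at $.se...
```

move_arm --series '[{"xyz": [32,-16,0]},{"xyz": [32,-16,0]},{"xyz": [32,-16,0]},{"xyz": [0,0,0],"yaw": 0.075},{"xyz": [0,0,0],"yaw": 0.075},{"xyz": [0,0,0]},{"xyz": [0,0,0]}]'

```text
validation failed for argument at $.se...
```

```bash
python3 - <<'E'
from h import *
np.set_printoptions(precision=2,suppress=True)
s=sensors.sense();print(s["ee_pos"],s["joint_positions"],s["time_s"])
c=cam("wrist");cv2.imwrite("pics/w1.png",c[0][:,:,::-1]);np.savez("w1.npz",K=c[1],R=c[2],t=c[3])
print([(m["p"],m["extent"]) for m in masks_of("wrist","tongs")])
t=cam("top");cv2.imwrite("pics/top1.png",t[0][:,:,::-1])
for q,z in [("shaker",88),("squeeze_bottle",190),("dock",37)]:
  for m in masks_of("top",q)[:1]:
    e=m["extent"];print(q,m["p"],e,w(t,((e[0]+e[2])/2,(e[1]+e[3])/2),z))
E
```

```text
[ 178.02 -546.77  231.31] [-1.33  0.31  1.51  0.    1.33 -0.07] 1.3
[]
shaker 0.53 [290.6, 244.4, 318.8, 266.8] [ 345.24 -222.13   88.  ]
squeeze_bottle 0.62 [212.3, 144.6, 238.4, 172.3] [600.56 -14.9  190.  ]
dock 0.9 [146.4, 144.0, 201.5, 257.1] [510.45 148.37  37.  ]
```

View pics/w1.png

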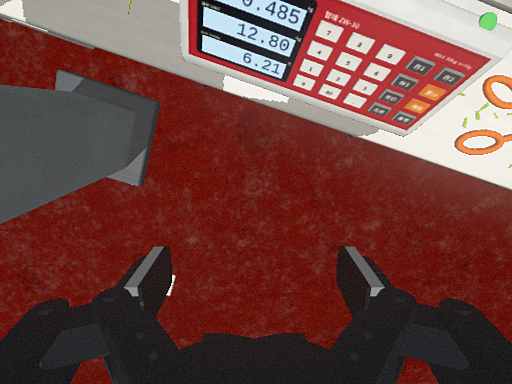

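The moves were refused, presumably because every row needs "yaw". The picture shows only the kitchen scale at the cart edge, as seen from the start pose.

move_arm --series '[{"xyz": [32,-16,0],"yaw": 0},{"xyz": [32,-16,0],"yaw": 0},{"xyz": [32,-16,0],"yaw": 0},{"xyz": [32,-16,0],"yaw": 0},{"xyz": [32,-16,0],"yaw": 0},{"xyz": [32,-16,0],"yaw": 0},{"xyz": [32,-16,0],"yaw": 0},{"xyz": [32,-16,0],"yaw": 0},{"xyz": [32,-16,0],"yaw": 0},{"xyz": [32,-16,0],"yaw": 0}]'

```text
time_s: 2.43
ee_pos: [433.8, -294.2, 231.6]
tool_rot: [0.0, 0.988, 0.157, 0.0]
wrist_force: [0.2, -0.8, -0.7]
width: 85.0
grasp_force: 0.0
```

move_arm --series '[{"xyz": [32,-16,0],"yaw": 0},{"xyz": [32,-16,0],"yaw": 0},{"xyz": [32,-16,0],"yaw": 0},{"xyz": [0,0,0],"yaw": 0.075},{"xyz": [0,0,0],"yaw": 0.075},{"xyz": [0,0,0],"yaw": 0},{"xyz": [0,0,0],"yaw": 0}]'

```text
time_s: 3.02
ee_pos: [509.2, -219.9, 231.2]
tool_rot: [-0.0, 0.997, 0.084, -0.0]
wrist_force: [0.1, -0.4, 0.5]
width: 85.3
grasp_force: 0.0
```

```bash
python3 - <<'E'
from h import *
np.set_printoptions(precision=2,suppress=True)
s=sensors.sense();print(s["ee_pos"],s["joint_positions"],s["time_s"])
c=cam("wrist");cv2.imwrite("pics/w2.png",c[0][:,:,::-1]);np.savez("w2.npz",K=c[1],R=c[2],t=c[3])
print([(m["p"],m["extent"]) for m in masks_of("wrist","tongs")])
E
```

```text
[ 509.18 -219.94  231.23] [-0.48  0.28  1.55 -0.    1.31  0.92] 3.0167
[(0.72, [215.5, 129.6, 253.4, 202.8])]
```

View pics/w2.png

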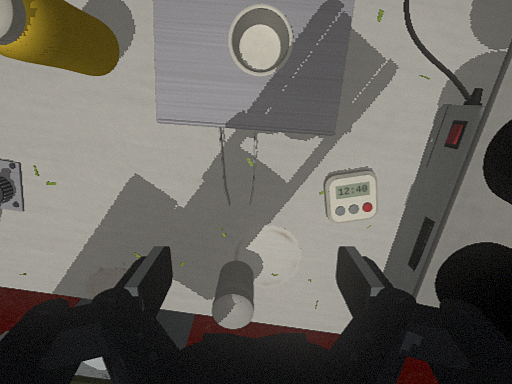

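The wrist view shows tong arms at (223,130)→(229,204) and (256,134)→(252,205), with the riser lip from (157,122) to (333,134). The shaker runs from (235,265) to (235,310) and the timer is at (352,196).

```bash
python3 - <<'E'
from h import *
np.set_printoptions(precision=1,suppress=True)
d=np.load("w2.npz");c=(0,d["K"],d["R"],d["t"])
for n,p,z in [("aL",(223,130),18),("tL",(229,204),18),("aR",(256,134),18),("tR",(252,205),18),("lipL",(157,122),45),("lipR",(333,134),45),("shaker base",(236,265),0),("shaker top",(234,310),88),("timer",(352,196),22),("bottle base",(95,55),0)]: print(n,w(c,p,z))
m=masks_of("wrist","tongs")[0]["pixels"];ys,xs=np.nonzero(m)
for y in (140,155,170,185,198):
  x=xs[ys==y];print(y,x.min(),x.max(),w(c,(x.min(),y),18),w(c,(x.max(),y),18))
for m in masks_of("wrist","shaker")[:1]: print(m["p"],m["extent"])
E
```

```text
aL [ 552.5 -173.8   18. ]
tL [ 458.4 -194.5   18. ]
aR [ 554.5 -214.7   18. ]
tR [ 462.1 -225.    18. ]
lipL [ 551.2 -101.5   45. ]
lipR [ 571.1 -301.1   45. ]
shaker base [ 358.2 -217.6    0. ]
shaker top [ 349.4 -221.9   88. ]
timer [ 497.3 -351.6   22. ]
bottle base [613.   -8.3   0. ]
140 219 221 [ 539.7 -170.5   18. ] [ 540.1 -172.9   18. ]
155 221 254 [ 521.5 -175.4   18. ] [ 528.4 -216.6   18. ]
170 222 224 [ 502.6 -179.2   18. ] [ 503.  -181.7   18. ]
185 223 226 [ 483.1 -183.1   18. ] [ 483.7 -187.    18. ]
198 250 251 [ 471.3 -220.7   18. ] [ 471.5 -222.1   18. ]
0.74 [212.3, 259.7, 252.4, 331.6]
```

move_arm --series '[{"xyz": [16,-10,0],"yaw": 0},{"xyz": [15.5,-9.5,20],"yaw": 0},{"xyz": [0,0,35],"yaw": 0},{"xyz": [0,0,35],"yaw": 0},{"xyz": [0,0,35],"yaw": 0},{"xyz": [0,0,35],"yaw": 0},{"xyz": [0,0,30],"yaw": 0},{"xyz": [0,0,0],"yaw": 0}]' --hand 75

```text
time_s: 3.88
ee_pos: [532.4, -194.3, 35.8]
tool_rot: [-0.003, 0.997, 0.082, -0.005]
wrist_force: [-1.0, 0.8, -1.1]
width: 74.9
grasp_force: 0.0
```

move_arm --series '[{"xyz": [0,0,20],"yaw": 0},{"xyz": [0,0,15],"yaw": 0},{"xyz": [0,0,6],"yaw": 0},{"xyz": [0,0,0],"yaw": 0}]'

```text
time_s: 4.22
ee_pos: [536.7, -196.0, 0.3]
tool_rot: [-0.0, 0.997, 0.082, -0.0]
wrist_force: [-0.1, 0.4, -0.1]
width: 74.8
grasp_force: 0.0
```

move_arm --series '[{"xyz": [0,0,0],"yaw": 0},{"xyz": [0,0,0],"yaw": 0},{"xyz": [0,0,0],"yaw": 0},{"xyz": [0,0,0],"yaw": 0},{"xyz": [0,0,0],"yaw": 0},{"xyz": [0,0,0],"yaw": 0}]' --hand 30

```text
time_s: 4.72
ee_pos: [538.1, -196.3, 2.2]
tool_rot: [0.001, 0.997, 0.083, 0.001]
wrist_force: [-1.9, 0.6, 6.8]
width: 42.4
grasp_force: 60.0
```

move_arm --series '[{"xyz": [0,0,-2],"yaw": 0},{"xyz": [0,0,-2],"yaw": 0},{"xyz": [-10,-1.6,0],"yaw": 0},{"xyz": [-10,-1.6,0],"yaw": 0},{"xyz": [-10,-1.6,0],"yaw": 0},{"xyz": [-10,-1.6,0],"yaw": 0},{"xyz": [-10,-1.6,0],"yaw": 0},{"xyz": [0,0,0],"yaw": 0}]'

```text
time_s: 5.38
ee_pos: [482.3, -195.1, 3.9]
tool_rot: [-0.001, 0.997, 0.082, -0.002]
wrist_force: [-0.5, 0.5, -1.7]
width: 42.5
grasp_force: 60.6
```

move_arm --series '[{"xyz": [2,-12,0],"yaw": 0.09},{"xyz": [1,-12,0],"yaw": 0.09},{"xyz": [0,-12,0],"yaw": 0.09},{"xyz": [-1,-12,0],"yaw": 0.09},{"xyz": [-2,-12,0],"yaw": 0.09},{"xyz": [0,0,0],"yaw": 0}]'

```text
time_s: 5.88
ee_pos: [486.7, -134.0, 4.2]
tool_rot: [-0.0, 0.99, -0.143, -0.001]
wrist_force: [0.1, -0.1, -2.1]
width: 42.6
grasp_force: 60.7
```

move_arm --series '[{"xyz": [-12,0,0],"yaw": 0},{"xyz": [-12,0,0],"yaw": 0},{"xyz": [-12,0,0],"yaw": 0},{"xyz": [-12,0,0],"yaw": 0},{"xyz": [-12,0,0],"yaw": 0},{"xyz": [-12,0,0],"yaw": 0},{"xyz": [-12,0,0],"yaw": 0},{"xyz": [-12,0,0],"yaw": 0},{"xyz": [0,0,0],"yaw": 0},{"xyz": [0,0,0],"yaw": 0}]'

```text
time_s: 6.72
ee_pos: [395.2, -109.1, 4.4]
tool_rot: [0.0, 0.99, -0.142, 0.0]
wrist_force: [0.7, -0.4, -1.1]
width: 42.6
grasp_force: 60.7
```

```bash
python3 - <<'E'
from h import *
np.set_printoptions(precision=1,suppress=True)
t=cam("top")
a=t[0][110:290,110:370][:,:,::-1];cv2.imwrite("pics/top2.png",cv2.resize(a,None,fx=3,fy=3,interpolation=cv2.INTER_CUBIC))
for q,z in [("shaker",88),("tongs",18)]:
  for m in masks_of("top",q)[:1]:
    e=m["extent"];print(q,m["p"],e,w(t,((e[0]+e[2])/2,(e[1]+e[3])/2),z)); print(np.array([w(t,p,z) for p in rect(m["pixels"])]))
print(pr(t,(546.5,-153,20)),sensors.sense()["joint_positions"])
E
```

```text
shaker 0.44 [299.6, 247.9, 316.6, 271.4] [ 334.  -231.1   88. ]
[[ 366.1 -215.5   88. ]
 [ 365.4 -245.9   88. ]
 [ 319.2 -243.9   88. ]
 [ 320.  -213.7   88. ]]
[275.6 186.8] [-0.4  0.4  2.1 -0.   0.6  1.5]
```

View pics/top2.png

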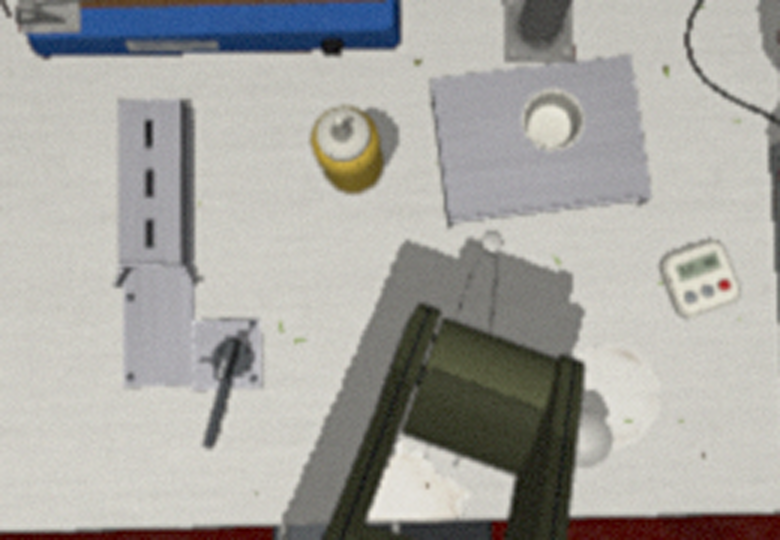

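The hinge end is now clear of the lip, at crop (490,240) against the lip at row 219, and the shaker is undisturbed. Next I lift, then rotate.

move_arm --series '[{"xyz": [0,0,-15],"yaw": 0},{"xyz": [0,0,-30],"yaw": 0},{"xyz": [0,0,-35],"yaw": 0},{"xyz": [0,0,-30],"yaw": 0},{"xyz": [0,0,-15],"yaw": -0.05},{"xyz": [0,0,0],"yaw": -0.1},{"xyz": [0,0,0],"yaw": -0.12},{"xyz": [0,0,0],"yaw": -0.12},{"xyz": [0,0,0],"yaw": -0.12},{"xyz": [0,0,0],"yaw": -0.12}]'

```text
time_s: 7.7
ee_pos: [396.2, -109.1, 129.6]
tool_rot: [0.0, 0.985, 0.175, 0.001]
wrist_force: [0.2, 0.4, -1.9]
width: 42.8
grasp_force: 60.9
```

move_arm --series '[{"xyz": [0,0,0],"yaw": -0.12},{"xyz": [0,0,0],"yaw": -0.12},{"xyz": [0,0,0],"yaw": -0.12},{"xyz": [0,0,0],"yaw": -0.12},{"xyz": [0,0,0],"yaw": -0.12},{"xyz": [0,0,0],"yaw": -0.12},{"xyz": [0,0,0],"yaw": -0.12},{"xyz": [0,0,0],"yaw": -0.12},{"xyz": [0,0,0],"yaw": -0.12},{"xyz": [0,0,0],"yaw": -0.12}]'

```text
time_s: 8.53
ee_pos: [396.2, -109.1, 129.5]
tool_rot: [0.001, 0.714, 0.7, 0.0]
wrist_force: [0.3, -0.6, -0.8]
width: 42.4
grasp_force: 60.9
```

move_arm --series '[{"xyz": [0,0,0],"yaw": -0.12},{"xyz": [0,0,0],"yaw": -0.12},{"xyz": [0,0,0],"yaw": -0.12},{"xyz": [0,0,0],"yaw": -0.12},{"xyz": [0,0,0],"yaw": -0.12},{"xyz": [0,0,0],"yaw": -0.12},{"xyz": [0,0,0],"yaw": -0.12},{"xyz": [0,0,0],"yaw": -0.12},{"xyz": [0,0,0],"yaw": -0.12},{"xyz": [0,0,0],"yaw": -0.12}]'

```text
time_s: 9.37
ee_pos: [396.3, -109.1, 129.5]
tool_rot: [0.001, 0.194, 0.981, -0.0]
wrist_force: [0.5, -0.4, -0.5]
width: 42.4
grasp_force: 60.9
```

move_arm --series '[{"xyz": [0,0,0],"yaw": -0.12},{"xyz": [0,0,0],"yaw": -0.12},{"xyz": [0,0,0],"yaw": -0.12},{"xyz": [0,0,0],"yaw": 0},{"xyz": [0,0,0],"yaw": 0}]'

```text
time_s: 9.78
ee_pos: [396.0, -109.0, 129.5]
tool_rot: [0.0, 0.02, 1.0, -0.0]
wrist_force: [0.8, 0.2, -0.9]
width: 42.4
grasp_force: 61.0
```

move_arm --series '[{"xyz": [0,33,0],"yaw": 0},{"xyz": [0,33,0],"yaw": 0},{"xyz": [0,33,0],"yaw": 0},{"xyz": [0,33,0],"yaw": 0},{"xyz": [0,33,0],"yaw": 0},{"xyz": [0,33,0],"yaw": 0},{"xyz": [0,33,0],"yaw": 0},{"xyz": [0,33,0],"yaw": 0},{"xyz": [3,33,0],"yaw": -0.04},{"xyz": [0,0,0],"yaw": 0}]'

```text
time_s: 10.62
ee_pos: [404.4, 193.8, 129.7]
tool_rot: [0.001, -0.003, 1.0, 0.002]
wrist_force: [0.7, -0.5, -1.6]
width: 42.6
grasp_force: 61.1
```

```bash
python3 - <<'E'
from h import *
np.set_printoptions(precision=2,suppress=True)
s=sensors.sense();print(s["ee_pos"],s["joint_positions"],s["tool_rot"],s["time_s"])
c=cam("wrist");cv2.imwrite("pics/w3.png",c[0][:,:,::-1]);np.savez("w3.npz",K=c[1],R=c[2],t=c[3])
for q in ("tongs","dock","lock_collar"): print(q,[(m["p"],m["extent"]) for m in masks_of("wrist",q)])
E
```

```text
[404.38 193.77 129.74] [ 0.35  0.24  1.91  0.    0.99 -1.23] [ 0. -0.  1.  0.] 10.6167
tongs [(0.57, [204.6, 0.7, 298.2, 332.6])]
dock []
lock_collar [(0.68, [150.8, 121.0, 200.5, 248.7])]
```

View pics/w3.png

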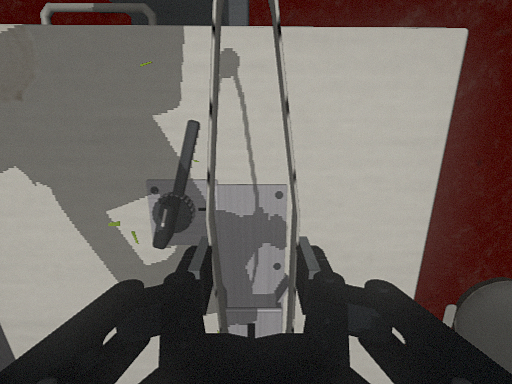

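The wrist view shows the tongs held straight. The dock plate's front edge is at row 184, spanning about 213 to 287. The collar is at (174,210) with its arm tip at (193,122), and the black mark is at (205,209).

```bash
python3 - <<'E'
from h import *
np.set_printoptions(precision=1,suppress=True)
d=np.load("w3.npz");c=(0,d["K"],d["R"],d["t"])
for n,p,z in [("plate -y corner",(213,183),4),("plate +y corner",(288,184.5),4),("collar plate corner",(147,180),4),("screw",(279,195),4),("screw2",(277,266),4),("ring ctr",(175,210),22),("armtip",(193,122),18),("mark",(204,209),4)]: print(n,w(c,p,z))
t=cam("top");g=cv2.cvtColor(t[0],cv2.COLOR_RGB2GRAY).astype(float)
# roof edges by sub-pixel gradient at rows across the roof; left edge bench->roof, right roof->dark side
for x in (540,580,620,660):
  L=pr(t,(x,188,37));r=int(round(L[1]));row=g[r,130:190];gr=np.gradient(row)
  print(x,np.round(row[10:52]).astype(int))
E
```

```text
plate -y corner [397.6 154.    4. ]
plate +y corner [398.9 227.8   4. ]
collar plate corner [394.8  89.6   4. ]
screw [409.8 219.3   4. ]
screw2 [489.9 219.6   4. ]
ring ctr [419.4 119.8  22. ]
armtip [339.1 140.7  18. ]
mark [424.7 143.9   4. ]
540 [202 204 204 205 204 203 208 206 203 178 166 161 164 166 159 167 162 158
 110  57  69 131 160 158 155 153 156 157 154 118  84  72  81  97 103 120
 124 118 124 124 121 124]
580 [206 203 203 198 205 202 207 204 200 177 165 164 164 166 170 162 163 162
 169 162 165 166 165 164 168 168 168 166 168 160  96  64  75  95 128 190
 189 202 204 202 209 205]
620 [202 203 200 202 199 203 199 201 199 180 166 165 166 162 163 162 163 164
 161 162 165 167 166 168 163 167 167 165 170 157  91  70  81  92 126 192
 208 203 201 204 204 203]
660 [199 198 198 199 198 196 199 201 193 175 164 168 166 165 164 161 165 150
  92  30  72 154 168 163 163 165 166 163 168 155  98  65  83  93 124 187
 204 201 200 199 202 201]
```

```bash
python3 - <<'E'
from h import *
np.set_printoptions(precision=1,suppress=True)
t=cam("top")
for x in (540,580,620,660):
  r=pr(t,(x,188,37))[1]; print([w(t,(cc,r),37) for cc in (149.2,159.6 if x<600 else 159.4,169.9)])
for n,p,z in [("front",(153,239),4)]:print(w(t,p,z))
d=np.load("w3.npz");c=(0,d["K"],d["R"],d["t"])
# tongs in wrist picture: hinge & tongs arms relative to tool
for n,p,z in [("armL",(210,200),0),("armR",(290,200),0),("armL",(213,100),0),("armR",(283,100),0)]: print(n,w(c,p,129.7+18))
E
```

```text
[array([540.8, 221.2,  37. ]), array([540.1, 190.6,  37. ]), array([539.4, 160.3,  37. ])]
[array([580.8, 221.5,  37. ]), array([580.1, 190.8,  37. ]), array([579.4, 160.3,  37. ])]
[array([620.8, 221.8,  37. ]), array([620.1, 191.5,  37. ]), array([619.4, 160.3,  37. ])]
[array([660.8, 222. ,  37. ]), array([660.1, 191.6,  37. ]), array([659.4, 160.3,  37. ])]
[399.1 218.4   4. ]
armL [368.8 173.  147.7]
armR [368.7 210.3 147.7]
armL [324.7 176.1 147.7]
armR [324.5 205.5 147.7]
```

move_arm --series '[{"xyz": [0,-3,20],"yaw": 0},{"xyz": [0,0,30],"yaw": 0},{"xyz": [0,0,30],"yaw": 0},{"xyz": [0,0,25],"yaw": 0},{"xyz": [0,0,10],"yaw": 0},{"xyz": [0,0,6],"yaw": 0},{"xyz": [0,0,0],"yaw": 0}]'

```text
time_s: 11.5
ee_pos: [402.7, 184.0, 7.3]
tool_rot: [-0.001, -0.0, 1.0, -0.0]
wrist_force: [0.2, -0.4, -1.1]
width: 42.8
grasp_force: 61.2
```

move_arm --series '[{"xyz": [-8,0,0],"yaw": 0},{"xyz": [-10,0,0],"yaw": 0},{"xyz": [-10,0,0],"yaw": 0},{"xyz": [-10,0,0],"yaw": 0},{"xyz": [-8,0,0],"yaw": 0},{"xyz": [0,0,0],"yaw": 0}]'

```text
time_s: 12.0
ee_pos: [453.2, 186.1, 9.1]
tool_rot: [0.002, -0.001, 1.0, 0.001]
wrist_force: [0.0, 0.1, -0.9]
width: 42.5
grasp_force: 61.2
```

move_arm --series '[{"xyz": [0,2.5,0],"yaw": 0},{"xyz": [0,2.2,0],"yaw": 0},{"xyz": [0,0,0],"yaw": 0},{"xyz": [0,0,0],"yaw": 0}]'

```text
time_s: 12.33
ee_pos: [448.2, 190.2, 8.2]
tool_rot: [-0.0, -0.002, 1.0, -0.0]
wrist_force: [0.9, 0.0, -1.3]
width: 42.6
grasp_force: 61.2
```

move_arm --series '[{"xyz": [-9,0,0],"yaw": 0},{"xyz": [-9,0,0],"yaw": 0},{"xyz": [-8,0,0],"yaw": 0},{"xyz": [0,0,1],"yaw": 0},{"xyz": [0,0,0],"yaw": 0},{"xyz": [0,0,0],"yaw": 0}]'

```text
time_s: 12.83
ee_pos: [474.9, 190.0, 7.1]
tool_rot: [-0.0, -0.001, 1.0, -0.0]
wrist_force: [0.8, 0.0, -1.0]
width: 42.7
grasp_force: 61.2
```

move_arm --series '[{"xyz": [0,0,1],"yaw": 0},{"xyz": [0,0,0],"yaw": 0},{"xyz": [0,0,0],"yaw": 0},{"xyz": [0,0,0],"yaw": 0},{"xyz": [0,0,-15],"yaw": 0},{"xyz": [0,0,-30],"yaw": 0},{"xyz": [10,0,0],"yaw": 0},{"xyz": [20,0,0],"yaw": 0},{"xyz": [25,0,0],"yaw": 0},{"xyz": [25,0,0],"yaw": 0}]' --hand 62

```text
time_s: 13.67
ee_pos: [394.5, 189.9, 51.5]
tool_rot: [0.001, -0.001, 1.0, 0.0]
wrist_force: [-0.6, -0.9, 0.0]
width: 61.8
grasp_force: 0.0
```

move_arm --series '[{"xyz": [11,0,0],"yaw": 0},{"xyz": [0,0,0],"yaw": 0},{"xyz": [0,0,0],"yaw": 0}]'

```text
time_s: 13.92
ee_pos: [384.7, 190.2, 51.5]
tool_rot: [0.001, -0.002, 1.0, 0.0]
wrist_force: [0.8, 1.2, 0.3]
width: 61.8
grasp_force: 0.0
```

```bash
python3 - <<'E'
from h import *
np.set_printoptions(precision=1,suppress=True)
s=sensors.sense();print(s["ee_pos"],s["width"],s["time_s"])
c=cam("wrist");cv2.imwrite("pics/w4.png",c[0][:,:,::-1]);np.savez("w4.npz",K=c[1],R=c[2],t=c[3])
print([(m["p"],m["extent"]) for m in masks_of("wrist","tongs")])
E
```

```text
[384.7 190.2  51.5] 61.78084514957887 13.9167
[(0.97, [217.8, 130.1, 280.5, 333.0])]
```

View pics/w4.png

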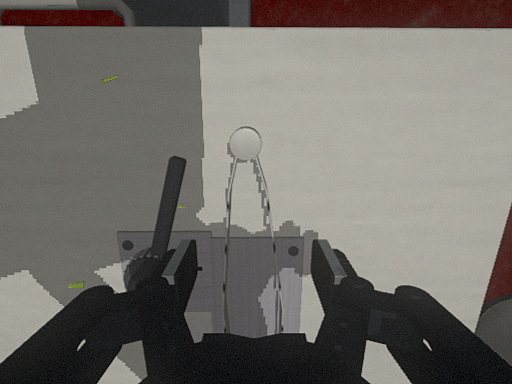

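The tongs lie on the dock floor with the hinge at (245,145), and the fingers straddle them clear of the collar.

```bash
python3 - <<'E'
from h import *
np.set_printoptions(precision=1,suppress=True)
d=np.load("w4.npz");c=(0,d["K"],d["R"],d["t"])
for n,p,z in [("hinge end",(245,127),20),("hinge ctr",(245,144),24),("aL",(226,240),22),("aR",(275,240),22),("aL2",(226,290),22),("aR2",(280,290),22),("plate L",(212,236),4),("plate R",(304,238),4),("arm tip",(178,158),18)]: print(n,w(c,p,z))
E
```

```text
hinge end [318.8 184.6  20. ]
hinge ctr [328.5 184.7  24. ]
aL [392.7 171.4  22. ]
aR [392.6 204.4  22. ]
aL2 [431.9 170.4  22. ]
aR2 [431.8 208.9  22. ]
plate L [398.2 159.2   4. ]
plate R [399.7 227.4   4. ]
arm tip [338.  142.3  18. ]
```

move_arm --series '[{"xyz": [0,-1,20],"yaw": 0},{"xyz": [0,0,20],"yaw": 0},{"xyz": [0,0,6],"yaw": 0},{"xyz": [0,0,0],"yaw": 0},{"xyz": [0,0,0],"yaw": 0}]'

```text
time_s: 14.43
ee_pos: [385.0, 188.9, 5.1]
tool_rot: [-0.0, -0.001, 1.0, -0.0]
wrist_force: [-1.0, 0.4, 0.1]
width: 61.9
grasp_force: 0.0
```

move_arm --series '[{"xyz": [0,0,0],"yaw": 0},{"xyz": [0,0,0],"yaw": 0},{"xyz": [0,0,0],"yaw": 0},{"xyz": [0,0,0],"yaw": 0},{"xyz": [0,0,0],"yaw": 0}]' --hand 20

```text
time_s: 14.85
ee_pos: [384.9, 189.2, 6.1]
tool_rot: [0.001, -0.002, 1.0, 0.0]
wrist_force: [1.3, -0.7, 5.8]
width: 30.9
grasp_force: 58.8
```

move_arm --series '[{"xyz": [0,1,-1],"yaw": 0},{"xyz": [-8,0.5,0],"yaw": 0},{"xyz": [-10,0,0],"yaw": 0},{"xyz": [-10,0,0],"yaw": 0},{"xyz": [-10,0,0],"yaw": 0},{"xyz": [-10,0,0],"yaw": 0},{"xyz": [-10,0,0],"yaw": 0},{"xyz": [-10,0,0],"yaw": 0},{"xyz": [0,0,0],"yaw": 0}]'

```text
time_s: 15.6
ee_pos: [447.1, 189.2, 6.7]
tool_rot: [-0.005, -0.001, 1.0, -0.001]
wrist_force: [-10.7, -2.2, 19.7]
width: 31.1
grasp_force: 62.0
```

```bash
python3 - <<'E'
from h import *
np.set_printoptions(precision=2,suppress=True)
c=cam("wrist");cv2.imwrite("pics/w5.png",c[0][:,:,::-1]);np.savez("w5.npz",K=c[1],R=c[2],t=c[3])
s=sensors.sense();print(s["ee_pos"],s["wrist_force"],s["moment"])
E
```

```text
[447.51 189.29   6.74] [-9.32 -2.12 20.01] [-0.38  1.49  0.04]
```

View pics/w5.png

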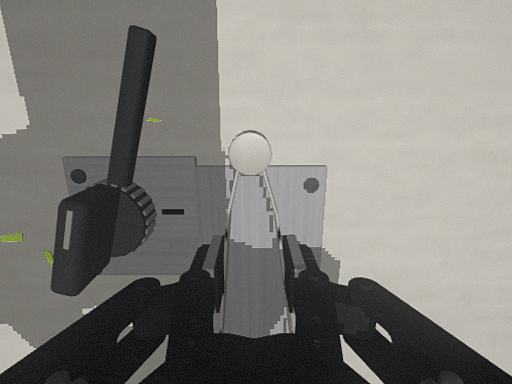

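The hinge disc straddles the plate's front edge (row 165). The grip outside the plate pitched the hinge down, so it caught. I'll back off, release so the tongs settle flat on the plate, and regrip a little higher.

move_arm --series '[{"xyz": [5,0,0],"yaw": 0},{"xyz": [4,0,-2],"yaw": 0},{"xyz": [0,0,-1],"yaw": 0},{"xyz": [0,0,0],"yaw": 0}]'

```text
time_s: 15.98
ee_pos: [443.3, 190.7, 9.3]
tool_rot: [-0.0, -0.002, 1.0, 0.0]
wrist_force: [-0.8, -0.5, -1.5]
width: 31.1
grasp_force: 59.1
```

move_arm --series '[{"xyz": [0,0,0],"yaw": 0},{"xyz": [0,0,0],"yaw": 0},{"xyz": [0,0,0],"yaw": 0},{"xyz": [0,0,0],"yaw": 0}]' --hand 52

```text
time_s: 16.32
ee_pos: [443.4, 190.6, 9.2]
tool_rot: [0.0, -0.002, 1.0, 0.0]
wrist_force: [-0.2, -0.4, -0.1]
width: 51.8
grasp_force: 0.0
```

move_arm --series '[{"xyz": [0,0.5,0],"yaw": 0},{"xyz": [0,0,0],"yaw": 0},{"xyz": [0,0,0],"yaw": 0},{"xyz": [0,0,0],"yaw": 0},{"xyz": [0,0,0],"yaw": 0}]' --hand 20

```text
time_s: 16.73
ee_pos: [443.3, 191.2, 9.7]
tool_rot: [0.0, -0.002, 1.0, 0.0]
wrist_force: [-1.0, -0.2, 4.4]
width: 30.8
grasp_force: 58.7
```

move_arm --series '[{"xyz": [0,0,-1.5],"yaw": 0},{"xyz": [-6,0,0],"yaw": 0},{"xyz": [-6,0,0],"yaw": 0},{"xyz": [-6,0,0],"yaw": 0},{"xyz": [-6,0,0],"yaw": 0},{"xyz": [-6,0,0],"yaw": 0},{"xyz": [0,0,0],"yaw": 0},{"xyz": [0,0,0],"yaw": 0}]'

```text
time_s: 17.4
ee_pos: [473.7, 191.1, 10.7]
tool_rot: [0.0, -0.001, 1.0, 0.0]
wrist_force: [0.5, -0.9, -1.9]
width: 30.5
grasp_force: 59.1
```

move_arm --series '[{"xyz": [0,0,1],"yaw": 0},{"xyz": [0,0,0],"yaw": 0},{"xyz": [0,0,0],"yaw": 0},{"xyz": [0,0,0],"yaw": 0},{"xyz": [10,0,0],"yaw": 0},{"xyz": [11,0,0],"yaw": 0},{"xyz": [11,0,0],"yaw": 0},{"xyz": [11,0,0],"yaw": 0},{"xyz": [0,0,0],"yaw": 0},{"xyz": [0,0,0],"yaw": 0}]' --hand 48

```text
time_s: 18.23
ee_pos: [428.6, 190.9, 9.9]
tool_rot: [-0.0, -0.002, 1.0, -0.0]
wrist_force: [0.4, 0.3, -0.1]
width: 47.8
grasp_force: 0.0
```

move_arm --series '[{"xyz": [0,0,0],"yaw": 0},{"xyz": [0,0,0],"yaw": 0},{"xyz": [0,0,0],"yaw": 0},{"xyz": [0,0,0],"yaw": 0},{"xyz": [0,0,0],"yaw": 0}]' --hand 10

```text
time_s: 18.65
ee_pos: [431.2, 191.2, 10.3]
tool_rot: [0.001, -0.002, 1.0, 0.0]
wrist_force: [-0.7, -0.5, 4.1]
width: 18.4
grasp_force: 56.1
```

move_arm --series '[{"xyz": [0,0,-1],"yaw": 0},{"xyz": [-6,0,0],"yaw": 0},{"xyz": [-6,0,0],"yaw": 0},{"xyz": [-6,0,0],"yaw": 0},{"xyz": [-6,0,0],"yaw": 0},{"xyz": [-4,0,0],"yaw": 0},{"xyz": [0,0,0],"yaw": 0},{"xyz": [0,0,0],"yaw": 0}]'

```text
time_s: 19.32
ee_pos: [458.8, 191.1, 10.7]
tool_rot: [0.0, -0.001, 1.0, 0.0]
wrist_force: [-0.1, 0.1, -0.3]
width: 18.3
grasp_force: 56.1
```

move_arm --series '[{"xyz": [-2,0,0],"yaw": 0},{"xyz": [-2,0,0],"yaw": 0},{"xyz": [-2,0,0],"yaw": 0},{"xyz": [-1,0,0],"yaw": 0},{"xyz": [0,0,0],"yaw": 0}]'

```text
time_s: 19.73
ee_pos: [465.5, 191.2, 10.9]
tool_rot: [0.0, -0.002, 1.0, 0.0]
wrist_force: [1.5, -0.1, -0.2]
width: 18.2
grasp_force: 56.1
```

Keep pushing gently until the stop pushes back.

move_arm --series '[{"xyz": [-1.5,0,0],"yaw": 0},{"xyz": [-1.5,0,0],"yaw": 0},{"xyz": [-1,0,0],"yaw": 0},{"xyz": [0,0,0],"yaw": 0}]'

```text
time_s: 20.07
ee_pos: [468.0, 190.9, 10.5]
tool_rot: [-0.001, -0.002, 1.0, -0.0]
wrist_force: [-2.5, 0.6, -1.0]
width: 18.2
grasp_force: 56.9
```

move_arm --series '[{"xyz": [-1,0,0],"yaw": 0},{"xyz": [-1,0,0],"yaw": 0},{"xyz": [-1,0,0],"yaw": 0},{"xyz": [0,0,0],"yaw": 0}]'

```text
time_s: 20.4
ee_pos: [468.1, 190.7, 10.4]
tool_rot: [-0.004, -0.001, 1.0, -0.0]
wrist_force: [-9.2, 1.6, 4.0]
width: 18.3
grasp_force: 58.1
```

move_arm --series '[{"xyz": [1,0,0],"yaw": 0},{"xyz": [0,0,0],"yaw": 0},{"xyz": [0,0,0],"yaw": 0},{"xyz": [0,0,0],"yaw": 0},{"xyz": [0,0,0],"yaw": 0}]' --hand 46

```text
time_s: 20.82
ee_pos: [472.2, 191.3, 11.1]
tool_rot: [0.001, -0.002, 1.0, 0.0]
wrist_force: [0.9, 0.4, -0.4]
width: 46.0
grasp_force: 0.0
```

move_arm --series '[{"xyz": [0,0,-20],"yaw": 0},{"xyz": [0,0,-35],"yaw": 0},{"xyz": [0,0,-35],"yaw": 0},{"xyz": [0,0,-25],"yaw": 0},{"xyz": [15,-20,0],"yaw": 0.1},{"xyz": [15,-25,0],"yaw": 0.1},{"xyz": [15,-25,0],"yaw": 0.09},{"xyz": [0,0,0],"yaw": 0},{"xyz": [0,0,0],"yaw": 0}]'

```text
time_s: 21.57
ee_pos: [418.1, 125.2, 126.0]
tool_rot: [-0.0, 0.143, 0.99, -0.0]
wrist_force: [0.3, -0.0, 0.4]
width: 46.0
grasp_force: 0.0
```

```bash
python3 - <<'E'
from h import *
np.set_printoptions(precision=2,suppress=True)
s=sensors.sense();print(s["ee_pos"],s["tool_rot"],s["joint_positions"],s["time_s"])
c=cam("wrist");cv2.imwrite("pics/w6.png",c[0][:,:,::-1]);np.savez("w6.npz",K=c[1],R=c[2],t=c[3])
for n,X in [("hinge home",(443,191,20)),("axis",(424,116,22)),("axis52",(424,116,52)),("armtip",(338,142,18)),("plate",(399,155,4))]: print(n,pr(c,X))
E
```

```text
[418.14 125.18 125.98] [-0.    0.14  0.99 -0.  ] [ 0.19  0.23  1.93 -0.    0.98 -1.09] 21.5667
hinge home [329.73 201.02]
axis [246.5  204.99]
axis52 [245.6  216.68]
armtip [246.24 102.82]
plate [278.51 163.91]
```

View pics/w6.png

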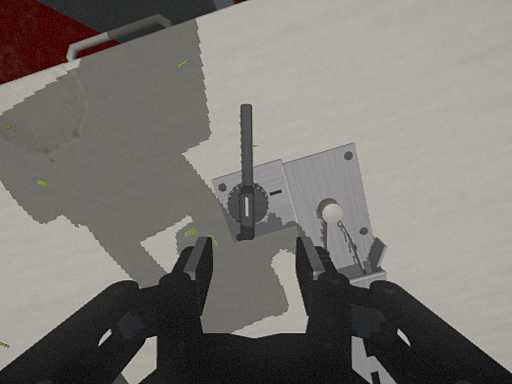

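The picture shows the tongs home (hinge disc at (332,212), as predicted). The collar ring is at (248,205) with its arm straight up in the image, so the fingers are aligned with the wing.

move_arm --series '[{"xyz": [0,0,0],"yaw": 0},{"xyz": [0,0,0],"yaw": 0}]'

```text
time_s: 21.78
ee_pos: [420.6, 126.7, 126.0]
tool_rot: [0.001, 0.142, 0.99, 0.0]
wrist_force: [0.0, 0.7, -0.1]
width: 45.7
grasp_force: 0.0
```

move_arm --series '[{"xyz": [-6,-9,0],"yaw": 0},{"xyz": [0,0,25],"yaw": 0},{"xyz": [0,0,30],"yaw": 0},{"xyz": [0,0,25],"yaw": 0},{"xyz": [0,0,12],"yaw": 0},{"xyz": [0,0,5],"yaw": 0},{"xyz": [0,0,0],"yaw": 0},{"xyz": [0,0,0],"yaw": 0}]'

```text
time_s: 22.45
ee_pos: [423.2, 115.7, 28.9]
tool_rot: [0.0, 0.143, 0.99, -0.0]
wrist_force: [-0.1, 0.7, -0.0]
width: 45.7
grasp_force: 0.0
```

move_arm --series '[{"xyz": [0,0,0],"yaw": 0},{"xyz": [0,0,0],"yaw": 0},{"xyz": [0,0,0],"yaw": 0},{"xyz": [0,0,0],"yaw": 0},{"xyz": [0,0,0],"yaw": 0},{"xyz": [0,0,0],"yaw": 0}]' --hand 6

```text
time_s: 22.95
ee_pos: [423.8, 117.0, 30.0]
tool_rot: [0.002, 0.143, 0.99, 0.001]
wrist_force: [-0.0, 5.0, 3.9]
width: 11.0
grasp_force: 59.3
```

move_arm --series '[{"xyz": [0,1,-1],"yaw": 0.06},{"xyz": [0,0,0],"yaw": 0.11},{"xyz": [0,0,0],"yaw": 0.11},{"xyz": [0,0,0],"yaw": 0.11},{"xyz": [0,0,0],"yaw": 0.11},{"xyz": [0,0,0],"yaw": 0.11},{"xyz": [0,0,0],"yaw": 0.11},{"xyz": [0,0,0],"yaw": 0.11},{"xyz": [0,0,0],"yaw": 0.11},{"xyz": [0,0,0],"yaw": 0}]'

```text
time_s: 23.78
ee_pos: [424.8, 118.2, 30.1]
tool_rot: [0.001, 0.578, 0.816, 0.002]
wrist_force: [2.9, 6.0, -10.2]
width: 10.9
grasp_force: 60.0
```

move_arm --series '[{"xyz": [0,0,0],"yaw": 0.08},{"xyz": [0,0,0],"yaw": 0.08},{"xyz": [0,0,0],"yaw": 0.06},{"xyz": [0,0,0],"yaw": 0.04},{"xyz": [0,0,0],"yaw": 0.02},{"xyz": [0,0,0],"yaw": 0},{"xyz": [0,0,0],"yaw": 0}]'

```text
time_s: 24.37
ee_pos: [425.3, 118.3, 30.1]
tool_rot: [0.001, 0.684, 0.729, 0.003]
wrist_force: [5.5, 6.0, -11.2]
width: 10.5
grasp_force: 59.9
```

```bash
python3 - <<'E'
from h import *
s=sensors.sense();q=s["tool_rot"];print(2*np.arctan2(q[2],q[1]),s["moment"],s["wrist_force"])
E
```

```text
1.6337670007724778 [ 9.70048150e-01 -4.19171504e-01 -1.87676994e-04] [  5.52570155   5.99505238 -11.20827093]
```

move_arm --series '[{"xyz": [0,0,0],"yaw": 0.03},{"xyz": [0,0,0],"yaw": 0.03},{"xyz": [0,0,0],"yaw": 0},{"xyz": [0,0,0],"yaw": 0}]'

```text
time_s: 24.7
ee_pos: [425.4, 118.3, 30.1]
tool_rot: [0.001, 0.706, 0.708, 0.003]
wrist_force: [4.5, 7.1, -11.1]
width: 10.5
grasp_force: 59.9
```

```bash
python3 - <<'E'
from h import *
s=sensors.sense();q=s["tool_rot"];print(2*np.arctan2(q[2],q[1]),s["moment"],s["wrist_force"])
E
```

```text
1.5741602862674027 [ 0.95037786 -0.46602167  0.0689509 ] [  4.50867638   7.14514397 -11.13785974]
```

move_arm --series '[{"xyz": [0,0,0],"yaw": 0},{"xyz": [0,0,0],"yaw": 0},{"xyz": [0,0,0],"yaw": 0},{"xyz": [0,0,0],"yaw": 0},{"xyz": [0,0,0],"yaw": 0}]' --hand 46

```text
time_s: 25.12
ee_pos: [422.6, 116.6, 30.1]
tool_rot: [0.0, 0.706, 0.709, 0.0]
wrist_force: [-0.2, 0.5, 0.3]
width: 46.4
grasp_force: 0.0
```

move_arm --series '[{"xyz": [0,0,-25],"yaw": 0},{"xyz": [0,0,-35],"yaw": 0},{"xyz": [0,0,-35],"yaw": 0},{"xyz": [0,0,-25],"yaw": 0},{"xyz": [0,0,0],"yaw": 0},{"xyz": [0,0,0],"yaw": 0}]'

```text
time_s: 25.62
ee_pos: [423.9, 116.8, 151.4]
tool_rot: [0.001, 0.706, 0.708, 0.002]
wrist_force: [0.7, -0.6, -0.1]
width: 46.2
grasp_force: 0.0
```

```bash
python3 - <<'E'
from h import *
np.set_printoptions(precision=2,suppress=True)
s=sensors.sense();print(s["ee_pos"],s["tool_rot"],s["time_s"])
c=cam("wrist");cv2.imwrite("pics/w7.png",c[0][:,:,::-1]);np.savez("w7.npz",K=c[1],R=c[2],t=c[3])
for n,X in [("hinge home",(443,191,20)),("axis",(424,116.5,22)),("armtip locked",(430,206,18))]: print(n,pr(c,X))
t=cam("top")
for q,z in [("shaker",88),("timer",22),("squeeze_bottle",190),("sauce_cup",82)]:
  for m in masks_of("top",q)[:1]:
    e=m["extent"];print(q,m["p"],e)
E
```

```text
[423.88 116.84 151.39] [0.   0.71 0.71 0.  ] 25.6167
hinge home [274.99 111.07]
axis [254.4  188.67]
armtip locked [261.15  94.06]
shaker 0.92 [294.2, 245.9, 314.7, 267.2]
timer 0.65 [330.7, 190.5, 359.2, 217.5]
squeeze_bottle 0.7 [213.7, 144.0, 238.3, 175.7]
sauce_cup 0.55 [281.4, 139.0, 303.8, 157.8]
```

View pics/w7.png

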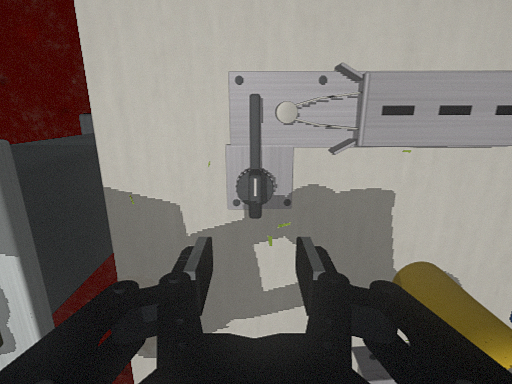

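The keeper arm points along dock +y behind the hinge disc, whose end is at (275,111) as predicted for home. The bystanders are where they started.

```bash
python3 -c "
from workcell import ticket
print(ticket.job_done())"
```

```text
the job is handed in; nothing more can be done
None
```

I handed the job in at about 26 s of the 72 s allowed, and no verdict came back: by the last pictures the tongs are home in the dock, tips first, with the collar turned to its locked mark and all four bystanders standing where they were.

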